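Refit the filter frame in the bench dust extractor

TASK

Put the loose filter frame back into the pocket of the dust extractor, which may be clamped a little forward or back on its base: hook one long edge under the fixed lip, swing the opposite edge down, and press it home until the spring catch snaps over it, so that the frame lies flat on its seat and is held by both lip and catch. Let go of it, and leave the other things on the bench where they are.

Things in the scene. Friction and masses are not known exactly. Their poses are not given: they have to be found in the camera images.
- frame: Loose rigid filter frame lying flat on the bench: aluminium rim around dark steel mesh, 120 (x) by 150 (y) by 6 (z) mm, about 0.25 kg. Origin: centre of its underside, z up. A black grip rib stands on its middle. It is the same after a half turn about z; either long edge (parallel to y, at x = -60 and +60 mm) may go under the lip.
- grip (a point): Centre of the top of the frame's upright black grip rib, 36 mm above the frame's underside. The rib is 12 mm thick (frame x), 44 mm long (frame y) and rises 30 mm from the frame's top.
- edge_a (a point): Middle of the frame's lower long edge at frame x = -60 mm, on the underside.
- edge_b (a point): Middle of the frame's lower long edge at frame x = +60 mm, on the underside.
- extractor: Fixed low grey dust-extractor base, 195 (x) by 178 (y) by 20 mm. Origin: centre of its underside, on the bench; its -x side is turned roughly to the robot. On it the pocket unit is clamped, square to it and centred in y, but anywhere from 10 mm forward to 10 mm back along x: this offset d is not reported and must be seen or felt. A pipe stub sticks out behind, to x = +125 mm.
- deck (a point): Centre of the base's top, 20 mm above the bench. The pocket's flat seat is 5 mm above it (25 mm above the bench). The pocket spans x = d-62 to d+62 mm and y = -79 to +79 mm in the base's frame, so a seated frame has 4 mm of play in x and 8 mm in y. Side walls at the y ends rise 13 mm above the seat.
- front (a point): Middle of the base's top front edge, at x = -97.5 mm. The pocket's fixed lip is on this side: 4 mm thick, overhanging the pocket by 14 mm over its full width (free edge at x = d-48 mm), underside 15 mm above the seat, top 44 mm above the bench. It leaves only 110 mm open to the back plate, so the 120 mm frame goes in only tilted, best 25 to 36 degrees, lip edge down.
- back (a point): Middle of the base's top back edge, at x = +97.5 mm. On this side of the pocket stands a firm upright back plate, inner face at x = d+62 mm, 10 mm thick, its top 75 mm above the bench (50 mm above the seat), with a 38 mm gap in its middle for the catch. The catch's tip is at x = d+54 mm, 8 mm above the seat (2 mm above a seated frame), the top of its ramp 57 mm above the bench.
- catch (a joint): Spring catch in the back plate, 30 mm wide, sliding along x: 0 = sprung out, grows when pushed back, to 0.014 m. 4.2 N at 0, plus 0.7 N per mm. Its ramp rises steeply from the tip (9 mm back in 20 mm). A frame hooked and let go rests tilted about 9 degrees on it; some 5 to 20 N pressed near that edge drives it back 4 to 8 mm, and it springs out over the seated frame.
- bench_block: Steel bench block, 60 by 60 by 22 mm, loose; leave alone. Origin: centre of underside.
- goblet: Silver goblet, 54 mm wide, 105 mm high, standing loose; leave alone. Origin: centre of its foot.
- solder_brick: Grey soldering brick, 75 by 140 by 28 mm, loose; leave alone. Origin: centre of underside.
- flux_bottle: Small jar, 44 mm wide, 85 mm high, loose; leave alone. Origin: centre of underside.
- hammer: Small hammer, 220 mm long, lying loose; leave alone. Origin: underside, near the middle.
- mandrel: Steel ring mandrel, a 150 mm high taper on a 44 mm round foot, standing loose; leave alone. Origin: centre of the foot.
- copper_bowl: Small copper bowl, 68 mm wide, 50 mm high, loose; leave alone. Origin: centre of underside.
Not all that is in view belongs to the job. What is shaped like the frame but pink or purple is not meant.

How it is judged:
By the outcome, as a careful person would: the job done as asked, in the order asked, and still so for the second after the job is handed in, with the robot touching nothing.
It also fails if it takes over 64 s, if anything falls off the work surface, if the arm or the gripper's body presses on something with over 40 N, if the wrist force passes 120 N, or if a joint passes its speed limit or range.

ROBOT

A 6-joint arm with a two-finger parallel gripper is mounted at the origin on the work surface. World frame = base frame: x ahead of the robot, y to its left, z up, the work surface at z = 0. Lengths are in m, angles in rad, forces in N, time in s.
With the tool pointing down it reaches from about 0.35 to 0.8 m from the base axis. Payload 7.3 kg.
Tool frame: the origin (TCP) lies between the finger pads; the fingertips stand 11 mm ahead of it and the grasp point (between the pads) lies 8 mm behind it (arm.finger_overhang is the distance from the TCP to the fingertips, in m); z points along the fingers, y is the line along which they close (so a half turn about z gives the same grasp; the last joint's range is limited). The gripper opens to 85 mm and grips with 20 to 120 N. Pads are 22 mm wide; open, the fingers measure 114 mm over their backs; the gripper's body (76 mm by 85 mm) begins 54 mm behind the grasp point. The pads swing forward as they close: fully open they stand 13 mm farther back than shut.
Start: joints at [-1.326, 0.342, 1.524, -0, 1.275, -0.146], TCP at [0.2, -0.485, 0.212] pointing down, gripper open.
Joint ranges: [-2.53, 2.53], [-0.77, 2.02], [0.04, 2.7], [-1, 4.14], [0.28, 2.66], [-3.11, 3.11]. Speed limits (rad/s): [2.57, 2.57, 3.14, 3.14, 3.14, 3.14].

INTERFACE

Orientations are given as a unit quaternion [x, y, z, w].
In Python, from plant import arm gives the robot as it stands. Calls block until the motion is done:
- arm.move_pose(position, orientation): joint-space move of the TCP to a pose.
- arm.move_l(position, attitude=None, feed=0.15): straight line of the TCP; attitude=None keeps the orientation; feed is the mean speed in m/s.
- arm.movej(angles): joint-space move.
- arm.open_gripper() and arm.close_gripper(squeeze=None): open the fingers fully, or close them until they stop; squeeze is the grip in N (None keeps the last).
- arm.pause(seconds).
- arm.inverse_kinematics(position, orientation): joint angles nearest the present ones, or None.
- arm.snapshot(name): name is "side" or "top"; returns a dict with "pixels" (480x640x3 uint8, red, green, blue), "fovy" (degrees; the focal length in pixels is half the picture's height over the tangent of half this angle, whatever the lens; pixels are square), "cx", "cy" (the principal point, pixels), "rvec" (rotation vector, rad) and "tvec" (3), from world to camera coordinates, as OpenCV has them. Camera axes: x right, y down, z forward; pixel columns grow to the right and rows downward; lengths in m; the calibration is good to about 2 mm. A picture is of the moment at which its call begins. There is no depth.
A pose or a line that the arm cannot do raises arm.IKError and nothing moves.
- arm.job_done(): hands the job in; it is judged then, once.
Readings, each from a call of its own:
- arm.current_clock(): time.
- arm.current_joint_positions(): joint angles.
- arm.current_joint_vel(): joint speeds.
- arm.current_effort(): joint torques, N m.
- arm.current_ee_pos(): TCP position.
- arm.current_eef_rot(): TCP orientation.
- arm.current_force(): force on the tool from outside, world axes, zero at the start.
- arm.current_torque(): the same for the moment, N m.
- arm.current_gripper_width(): opening from 0.0 (shut) to 1.0 (fully open).
- arm.current_grip_force(): force on a finger pad.
Only numpy, scipy, OpenCV 4.12 (cv2) and the standard library are available. Lean on these libraries where they do the work, as an engineer would, in place of code of your own. Each camera call takes 0.05 s, during which the arm holds its last target. There are 200 camera calls.

## Working session

There is one attempt and no reset: what is moved stays moved. The work goes in short steps, each a Python script; the robot and the scene stay as the last script left them, time stands still between calls to the robot, and variables do not carry over. Pictures are saved under pics/ and viewed, at most 10 in all, crops included, and the job is handed in when it is done.

```bash
ls; mkdir -p pics; python3 - <<'E'
from plant import arm
import cv2,pickle
for n in("top","side"):
    s=arm.snapshot(n);pickle.dump(s,open(n+".pkl","wb"))
    cv2.imwrite(f"pics/{n}0.png",s["pixels"][:,:,::-1])
    print(n,s["fovy"],s["cx"],s["cy"],s["rvec"],s["tvec"])
print(arm.current_clock())
E
```

```text
pics
top 51.065259061689915 315.07841657940463 236.0382821742479 [ 2.13766233 -2.18660674  0.13713933] [-0.00287703  0.47476573  1.25251906]
side 51.64483755871546 319.570166199315 240.58605410665675 [ 2.20484497 -0.3606034   0.19939497] [-0.4542893   0.13065844  1.22593252]
0.1
```

View pics/top0.png

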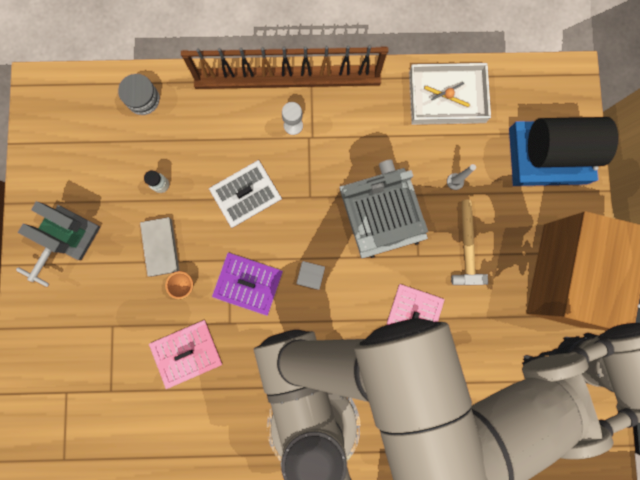

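View pics/side0.png

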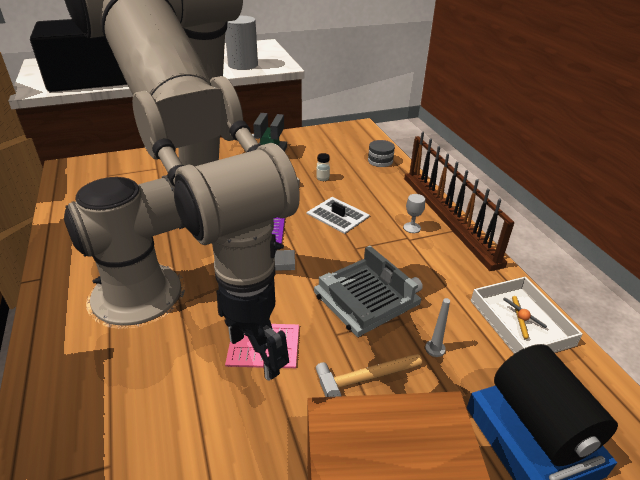

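The top view shows the aluminium frame at about (245,193) and the extractor at about (385,213). The pink and purple decoys sit elsewhere. I'll enlarge both.

```bash
cat > cam.py <<'E'
import pickle,cv2,numpy as np
def KRt(s):
    f=240/np.tan(np.radians(s["fovy"]/2))
    return np.array([[f,0,s["cx"]],[0,f,s["cy"]],[0,0,1.]]),cv2.Rodrigues(np.array(s["rvec"],float))[0],np.array(s["tvec"],float)
def back(s,uv,z):
    K,R,t=KRt(s);d=np.linalg.solve(K,np.c_[np.atleast_2d(uv),np.ones(len(np.atleast_2d(uv)))].T)
    d=R.T@d;c=-R.T@t
    return (c[:,None]+d*((z-c[2])/d[2])).T
def proj(s,P):
    K,R,t=KRt(s);return cv2.projectPoints(np.array(P,float).reshape(-1,1,3),cv2.Rodrigues(R)[0],t,K,None)[0][:,0]
def crop(s,x,y,w,h,k,fn):
    im=cv2.resize(s["pixels"][y:y+h,x:x+w,::-1],None,fx=k,fy=k,interpolation=cv2.INTER_CUBIC)
    for i in range(0,w,10): cv2.putText(im,str(x+i),(i*k,8),0,.3,(0,0,255),1);cv2.line(im,(i*k,8),(i*k,14),(0,0,255),1)
    for i in range(0,h,10): cv2.putText(im,str(y+i),(0,i*k+3),0,.3,(0,0,255),1);cv2.line(im,(20,i*k),(26,i*k),(0,0,255),1)
    cv2.imwrite(fn,im)
E
python3 - <<'E'
import pickle;from cam import *
t=pickle.load(open("top.pkl","rb"));s=pickle.load(open("side.pkl","rb"))
crop(t,335,150,100,110,5,"a1.png");crop(t,205,155,80,75,5,"a2.png")
a,b=cv2.imread("a1.png"),cv2.imread("a2.png")
o=np.zeros((550,800,3),np.uint8);o[:,:500]=a;o[:375,500:]=b[:,:300]
crop(t,205,155,80,75,5,"pics/frame_top.png");cv2.imwrite("pics/ext_top.png",a)
crop(s,305,190,130,150,4,"pics/side_c.png")
crop(s,310,240,120,95,6,"pics/ext_side.png")
E
```

```text
(no output)
```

View pics/ext_top.png

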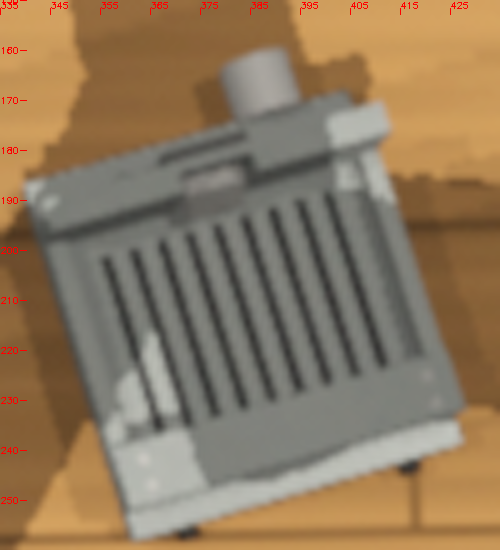

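View pics/frame_top.png

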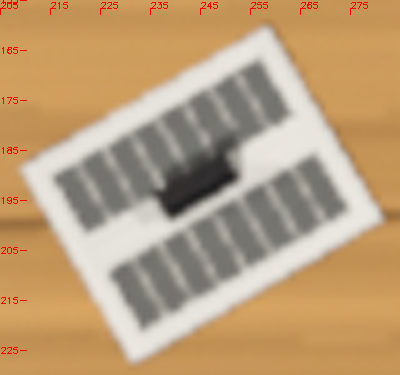

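View pics/ext_side.png

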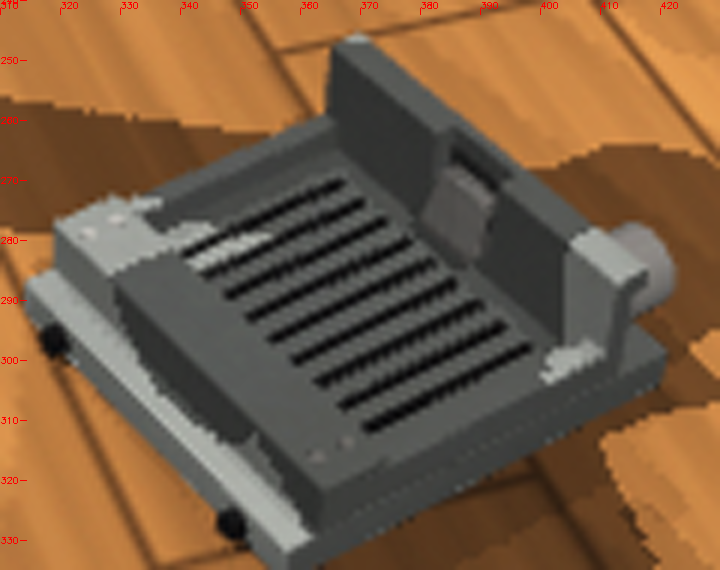

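Frame corners in the top view: (209,188.6), (258.6,160), (282,198), (231.4,227.4). Base corners: top view (362,258) and (427,238); side view (314,288), (358,332.5), (421,298). I'll fit the poses, then overlay the model to get d.

```bash
cat > fit.py <<'E'
import pickle;from cam import *
from scipy.optimize import least_squares
t=pickle.load(open("top.pkl","rb"));s=pickle.load(open("side.pkl","rb"))
def W(p,L):
    L=np.atleast_2d(np.array(L,float))/1000;c,q=np.cos(p[2]),np.sin(p[2])
    return np.c_[p[0]+c*L[:,0]-q*L[:,1],p[1]+q*L[:,0]+c*L[:,1],L[:,2]]
def fit(obs,p0):
    return least_squares(lambda p:np.concatenate([(proj(c,W(p,L))-uv).ravel() for c,L,uv in obs]),p0,loss="soft_l1")
E
python3 - <<'E'
from fit import *
for c in(t,s):
    K,R,tt=KRt(c);print("cam",(-R.T@tt).round(3))
fc=back(t,[(209,188.6),(258.6,160),(282,198),(231.4,227.4)],.006);print(fc.round(4),fc.mean(0))
# order: left-bottom..: +y side first. (209)=+x?,; compute sides
print([np.linalg.norm(fc[i]-fc[(i+1)%4]).round(4) for i in range(4)])
d1=fc[1]-fc[0];d2=fc[2]-fc[3];a=np.arctan2(*(-(d1+d2))[[1,0]]);print("long-edge y-axis angle->yaw",a-np.pi/2)
b=back(t,[(362,258),(427.4,238)],.02);print(b.round(4));
yaw=np.arctan2(*(b[0]-b[1])[[1,0]])-np.pi/2
m=b.mean(0);p0=[m[0]+.0975*np.cos(yaw),m[1]+.0975*np.sin(yaw),yaw]
obs=[(t,[(-97.5,89,20),(-97.5,-89,20)],[(362,258),(427.4,238)]),(s,[(-97.5,89,20),(-97.5,-89,20),(97.5,-89,20)],[(314.2,288),(358.3,332.5),(420.8,298.3)])]
r=fit(obs,p0);print(p0,r.x,r.fun.round(2))
np.save("ext.npy",r.x)
for d in(-10,0,10):
    print(d,"lip free",proj(s,W(r.x,[(d-48,79,44),(d-48,-79,44)])).round(1).tolist(),proj(t,W(r.x,[(d-48,79,44),(d-48,-79,44)])).round(1).tolist())
    print("  plate in top/out top",proj(s,W(r.x,[(d+62,79,75),(d+62,-79,75),(d+72,79,75),(d+72,-79,75)])).round(1).tolist(),proj(t,W(r.x,[(d+62,79,75),(d+62,-79,75),(d+72,79,75),(d+72,-79,75)])).round(1).tolist())
E
```

```text
cam [ 0.321 -0.004  1.3  ]
cam [ 0.126 -0.987  0.858]
[[0.6088 0.2614 0.006 ]
 [0.683  0.1308 0.006 ]
 [0.5795 0.0705 0.006 ]
 [0.5048 0.2031 0.006 ]] [0.59402294 0.16644088 0.006     ]
[np.float64(0.1503), np.float64(0.1197), np.float64(0.1522), np.float64(0.1193)]
long-edge y-axis angle->yaw 0.5148069861426476
[[ 0.4164 -0.1322  0.02  ]
 [ 0.4641 -0.302   0.02  ]]
[np.float64(0.5341440065935092), np.float64(-0.19079139687061142), np.float64(0.2736574535714804)] [ 0.53523329 -0.19300954  0.27295432] [ 0.51 -0.37  1.13 -0.5  -1.07 -1.12 -0.64 -0.38  0.29 -0.12]
-10 lip free [[328.7, 275.9], [369.4, 314.8]] [[362.5, 240.8], [422.0, 222.7]]
  plate in top/out top [[364.5, 250.7], [407.1, 286.2], [367.6, 249.3], [410.3, 284.6]] [[350.3, 197.2], [410.8, 179.1], [349.1, 193.4], [409.5, 175.4]]
0 lip free [[332.0, 274.5], [372.8, 313.0]] [[361.3, 237.0], [420.8, 219.0]]
  plate in top/out top [[367.6, 249.3], [410.3, 284.6], [370.6, 248.0], [413.5, 283.0]] [[349.1, 193.4], [409.5, 175.4], [347.9, 189.6], [408.3, 171.6]]
10 lip free [[335.3, 273.0], [376.2, 311.2]] [[360.1, 233.2], [419.5, 215.2]]
  plate in top/out top [[370.6, 248.0], [413.5, 283.0], [373.6, 246.7], [416.6, 281.4]] [[347.9, 189.6], [408.3, 171.6], [346.7, 185.9], [407.0, 167.9]]
```

```bash
python3 - <<'E'
from fit import *
p=np.load("ext.npy")
def ov(c,x,y,w,h,k):
    im=cv2.resize(c["pixels"][y:y+h,x:x+w,::-1],None,fx=k,fy=k,interpolation=cv2.INTER_CUBIC)
    def L(a,b,col):
        q=(proj(c,W(p,[a,b]))-[x,y]+.5)*k;cv2.line(im,*[tuple(map(int,v)) for v in q],col,1)
    for X in(-97.5,97.5):L((X,-89,20),(X,89,20),(255,0,255))
    for Y in(-89,89):L((-97.5,Y,20),(97.5,Y,20),(255,0,255))
    for d,col in((-10,(0,0,255)),(0,(0,255,0)),(10,(255,255,0))):
        L((d-48,-79,44),(d-48,79,44),col);L((d+62,-79,75),(d+62,79,75),col);L((d+72,-79,75),(d+72,79,75),col)
    return im
a=ov(t,335,160,100,105,4);b=ov(s,305,240,120,105,4)
o=np.zeros((420,800,3),np.uint8);o[:,:400]=a;o[:,400:]=b[:,:400]
cv2.imwrite("pics/ov.png",np.hstack([a[:,:380],b[:,:420]]))
E
```

```text
(no output)
```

View pics/ov.png

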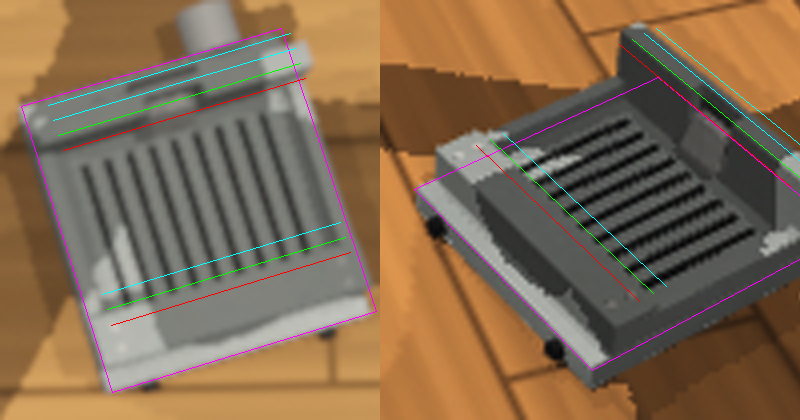

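The base overlay fits well. d is near 0, but the edges are ambiguous to about ±5 mm, so I'll enter at mid-window and feel for the front wall with the frame itself. First I'll check IK for the whole plan, then grasp.

```bash
cat > h.py <<'E'
import numpy as np
from scipy.spatial.transform import Rotation as Ro
from plant import arm
ext=np.load("ext.npy"); TZ=0.021
def pose(xl,zl,th,dy=0,tz=TZ,flip=1):
    """edge_a at ext-local x=xl mm, zl mm above seat, tilt th deg -> TCP pose"""
    a=np.radians(th);u=np.array([np.cos(a),0,np.sin(a)]);n=np.array([-np.sin(a),0,np.cos(a)])
    pl=np.array([xl/1e3,dy/1e3,.025+zl/1e3])+.06*u+tz*n
    Rz=Ro.from_euler('z',ext[2]);R=Rz*Ro.from_matrix(np.c_[flip*np.array([0,1,0]),flip*u,-n])
    return Rz.apply(pl)+[ext[0],ext[1],0],R.as_quat()
def flat(x,y,z,yaw,flip=1):
    c,s=np.cos(yaw),np.sin(yaw)
    return [x,y,z],Ro.from_matrix(np.c_[[-flip*s,flip*c,0],[flip*c,flip*s,0],[0,0,-1]]).as_quat()
def F():return np.round(Ro.from_euler('z',-ext[2]).apply(arm.current_force()),2)
E
python3 - <<'E'
from h import *
from fit import *
fx,fy,fyaw=.594,.1664,.515
print("side pred corners",proj(s,W((fx,fy,fyaw),[(-60,75,6),(60,75,6),(60,-75,6),(-60,-75,6),(0,0,36)])).round(1).tolist())
for fl in(1,-1):
    for P in [flat(fx,fy,.12,fyaw,fl),flat(fx,fy,TZ,fyaw,fl)]+[pose(*q,flip=fl) for q in((-38,70,33),(-38,5,33),(-54,1,30),(-60,1,25),(-60,0,0),(-60,60,0))]:
        j=arm.inverse_kinematics(*P);print(fl,None if j is None else np.round(j,2))
E
```

```text
side pred corners [[305.5, 212.4], [331.0, 196.7], [368.7, 215.0], [343.7, 232.3], [337.4, 205.4]]
1 [ 0.15  0.59  1.38 -0.    1.17 -0.37]
1 [ 0.15  0.7   1.48 -0.    0.96 -0.37]
1 [-0.77  0.33  1.93  0.78  0.73 -1.6 ]
1 [-0.77  0.45  1.99  0.96  0.61 -1.82]
1 [-0.76  0.44  1.99  0.86  0.6  -1.73]
1 [-0.72  0.45  1.94  0.66  0.61 -1.51]
1 [-0.48  0.6   1.61 -0.    0.94 -0.75]
1 [-0.48  0.52  1.55 -0.    1.07 -0.75]
-1 [ 0.15  0.59  1.38 -0.    1.17  2.78]
-1 [ 0.15  0.7   1.48 -0.    0.96  2.78]
-1 [-0.77  0.33  1.93  0.78  0.73  1.54]
-1 [-0.77  0.45  1.99  0.96  0.61  1.32]
-1 [-0.76  0.44  1.99  0.86  0.6   1.41]
-1 [-0.72  0.45  1.94  0.66  0.61  1.63]
-1 [-0.48  0.6   1.61 -0.    0.94  2.39]
-1 [-0.48  0.52  1.55 -0.    1.07  2.39]
```

```bash
python3 - <<'E'
from h import *
from cam import *
fx,fy,fyaw=.594,.1664,.515
arm.move_pose(*flat(fx,fy,.13,fyaw)); print(arm.current_clock())
arm.move_l(flat(fx,fy,TZ,fyaw)[0],feed=.12); print(F())
arm.close_gripper(80); print(arm.current_clock(),arm.current_gripper_width(),arm.current_grip_force())
p=np.array(arm.current_ee_pos())
arm.move_l(p+[0,0,.1],feed=.12); print(arm.current_gripper_width(),F(),arm.current_clock())
arm.move_pose(*pose(-38,75,33)); print(arm.current_clock(),F(),arm.current_torque())
t,s=arm.snapshot("top"),arm.snapshot("side")
pickle.dump((t,s),open("m.pkl","wb"))
a=cv2.resize(t["pixels"][130:290,300:460,::-1],(400,400),interpolation=2);b=cv2.resize(s["pixels"][180:340,280:440,::-1],(400,400),interpolation=2)
cv2.imwrite("pics/m.png",np.hstack([a,b]))
E
```

```text
2.8
[ 0.15  0.53 -0.21]
4.625 -0.0005585490820313898 0.0
-0.003922380021054338 [ 0.02 -0.27 -0.49] 5.6083
7.0 [ 0.09  0.35 -0.5 ] [-0.02757197  0.26111287 -0.03958764]
```

View pics/m.png

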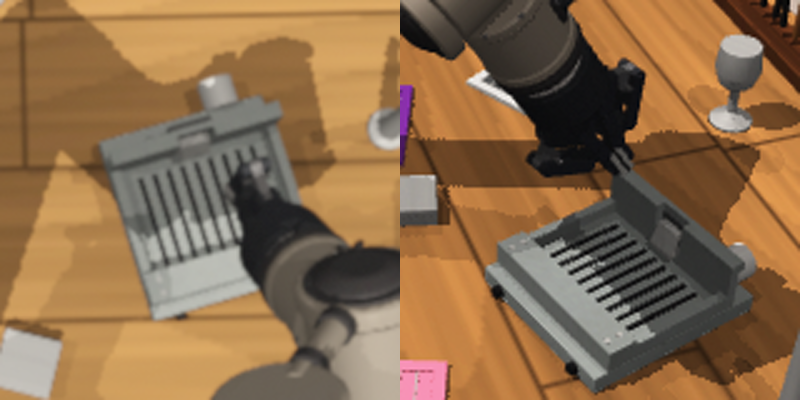

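The gripper closed empty (width 0), and the pocket in the picture is empty. The frame seems still to be near its place. I'll look at it again and check the tool pose that was reached.

```bash
python3 - <<'E'
from h import *
from fit import *
print(proj(t,W((.594,.1664,.515),[(0,0,36),(0,22,36),(0,-22,36)])).round(1))
P=pose(-38,75,33);print(P,arm.current_ee_pos(),arm.current_eef_rot())
T,S=pickle.load(open("m.pkl","rb"))
crop(T,205,155,80,75,5,"/tmp/a.png");crop(S,300,185,80,60,5,"/tmp/b.png")
a,b=cv2.imread("/tmp/a.png"),cv2.imread("/tmp/b.png");b=np.vstack([b,np.zeros((75,400,3),np.uint8)])
cv2.imwrite("pics/fr2.png",np.hstack([a,b]))
E
```

```text
[[243.8 191. ]
 [236.3 195.3]
 [251.2 186.7]]
(array([ 0.53608343, -0.19277156,  0.15029042]), array([0.57944073, 0.76392652, 0.22628534, 0.17163816])) [ 0.53664235 -0.19180192  0.15020515] [0.57874951 0.76447307 0.22650953 0.17124067]
```

View pics/fr2.png

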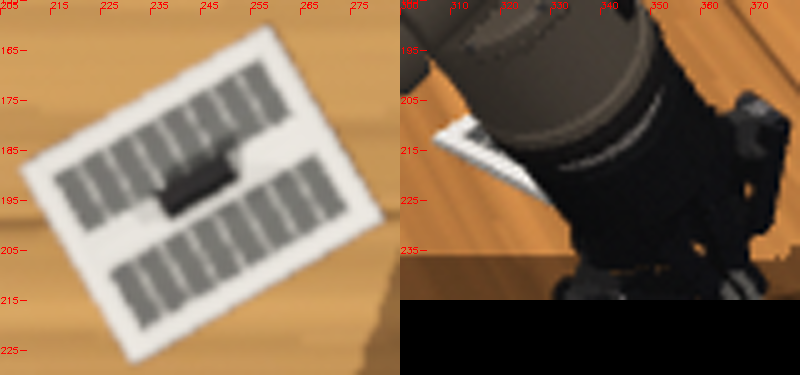

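The frame hasn't moved. I'll retry, printing the reached pose and taking pictures before closing.

```bash
python3 - <<'E'
from h import *
from cam import *
fx,fy,fyaw=.594,.1664,.515
arm.move_l(np.array(arm.current_ee_pos())+[0,0,.05])
arm.move_pose(*flat(fx,fy,.13,fyaw)); print(arm.current_clock(),arm.current_ee_pos(),arm.current_gripper_width())
arm.open_gripper(); print(arm.current_clock(),arm.current_gripper_width())
arm.move_l(flat(fx,fy,TZ,fyaw)[0],feed=.12); print(F(),arm.current_ee_pos(),Ro.from_quat(arm.current_eef_rot()).as_matrix().round(3))
T,S=arm.snapshot("top"),arm.snapshot("side")
crop(T,205,140,80,75,5,"/tmp/a.png");crop(S,300,170,80,75,5,"/tmp/b.png")
cv2.imwrite("pics/fr3.png",np.hstack([cv2.imread("/tmp/a.png"),cv2.imread("/tmp/b.png")]))
E
```

```text
8.9917 [0.59393039 0.16527894 0.1296628 ] 0.004106508002700476
9.775 0.9965698674540381
[-0.46 -0.5   0.84] [0.5946462  0.16651292 0.02183554] [[-0.493  0.87   0.002]
 [ 0.87   0.493  0.   ]
 [-0.001  0.002 -1.   ]]
```

View pics/fr3.png

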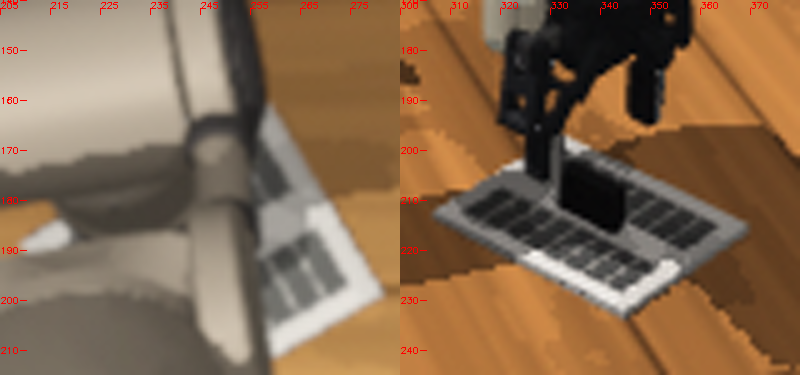

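```bash
python3 - <<'E'
from h import *
from cam import *
T,S=pickle.load(open("m.pkl","rb"))
p,q=np.array([0.53664235,-0.19180192,0.15020515]),Ro.from_quat([0.57874951,0.76447307,0.22650953,0.17124067]).as_matrix()
for k in(-.062,-.008,0,.011): 
    P=p+q[:,2]*k;print(k,(proj(T,P)-[300,130])*2.5,(proj(S,P)-[280,180])*2.5)
print(arm.finger_overhang,arm.current_ee_pos())
S2=arm.snapshot("side");P=np.array([.5946,.1665,.0218])
X=np.array([np.cos(.515),np.sin(.515),0])
for a in(-.0425,0,.0425):print(proj(S2,[P+X*a+[0,0,.002],P+X*a+[0,0,.03]]).tolist())
E
```

```text
-0.062 [[249.13814533 203.79176717]] [[202.68518909 143.43560746]]
-0.008 [[230.76424052 182.05712474]] [[224.62164268 172.23666036]]
0 [[228.17127398 178.98988339]] [[227.73615216 176.32579683]]
0.011 [[224.65732913 174.83320925]] [[231.96435188 181.87713187]]
0.011 [0.59466529 0.16651858 0.02201545]
[[328.2500292455993, 214.60912778646505], [328.50519503293674, 206.7265363637269]]
[[337.43838424438866, 208.724878916926], [337.7953352246725, 200.9103770620787]]
[[346.31835045313295, 203.0381231121891], [346.7701280101738, 195.29164327954737]]
```

The side view puts both open fingertips about 9 px, or 30 mm, higher than the nominal geometry. That fits the fingers closing empty above the rib. I'll feel for the true tip height by descending gently onto the frame rim.

```bash
python3 - <<'E'
from h import *
f0=F();p=np.array([.594,.1664,.021]);z=.021
print(arm.current_clock(),f0,arm.current_gripper_width())
while z>-.03:
    z-=.003;p[2]=z;arm.move_l(p,feed=.05);f=F()-f0
    if abs(f[2])>1.5 or np.linalg.norm(f)>3:break
print(z,arm.current_ee_pos(),f,arm.current_clock(),arm.current_gripper_width())
E
```

```text
10.9833 [ 0.32 -0.17  0.55] 1.00385095445615
-0.026999999999999993 [ 0.59452661  0.16648065 -0.02646696] [ 0.63 -0.04  3.8 ] 14.9833 0.9971601714863855
```

The open tips touch the frame top (z = 6 mm) at a reported TCP z of -0.026, so the fingertips really are about 30 mm short of nominal. I'll grasp with that offset and take a picture while tilted. It will show whether the offset lies along the tool or along world z.

```bash
python3 - <<'E'
from h import *
from cam import *
p=np.array([.594,.1664,-.009])
arm.move_l(p,feed=.1);arm.close_gripper(90)
print(arm.current_clock(),arm.current_gripper_width(),arm.current_grip_force(),arm.current_ee_pos())
if arm.current_gripper_width()>.08:
    arm.move_l(p+[0,0,.13],feed=.2);f=F();print(arm.current_clock(),arm.current_gripper_width(),f)
    arm.move_pose(*pose(-38,70,33,tz=-.009));print(arm.current_clock(),arm.current_gripper_width(),F(),arm.current_ee_pos(),arm.current_eef_rot())
    T,S=arm.snapshot("top"),arm.snapshot("side");pickle.dump((T,S),open("m2.pkl","wb"))
    def ov(c,x,y):
        k=4;im=cv2.resize(c["pixels"][y:y+130,x:x+100,::-1],None,fx=k,fy=k,interpolation=2)
        Rz=Ro.from_euler('z',ext[2])
        a=np.radians(33);u=np.array([np.cos(a),0,np.sin(a)]);n=np.array([-u[2],0,u[0]])
        for off,col in((np.zeros(3),(0,255,0)),(.03*n-np.array([0,0,.03]),(0,0,255))):
            o=np.array([-.038,0,.095])-off
            L=[o+u*.12*i+np.array([0,.075*j,0])+n*.006 for i,j in((0,1),(1,1),(1,-1),(0,-1))]
            q=((proj(c,Rz.apply(L)+[ext[0],ext[1],0])-[x,y]+.5)*k).astype(int)
            cv2.polylines(im,[q],True,col,1);print(q.tolist())
        return im
    cv2.imwrite("pics/m2.png",np.hstack([ov(T,335,140),ov(S,310,190)]))
E
```

```text
15.9917 0.12269794963237494 88.75139236450195 [ 0.59405804  0.16641115 -0.00893627]
16.7917 0.12304997217469646 [-0.79  0.2  -3.07]
18.1583 0.12016945868449443 [ 0.72  0.15 -2.55] [ 0.55199562 -0.18761141  0.1197806 ] [0.57913808 0.76425445 0.22647836 0.17094378]
[[119, 366], [77, 185], [324, 112], [355, 294]]
[[111, 339], [69, 157], [317, 83], [348, 268]]
[[106, 269], [244, 127], [415, 258], [266, 413]]
[[128, 253], [265, 112], [438, 241], [289, 395]]
```

View pics/m2.png

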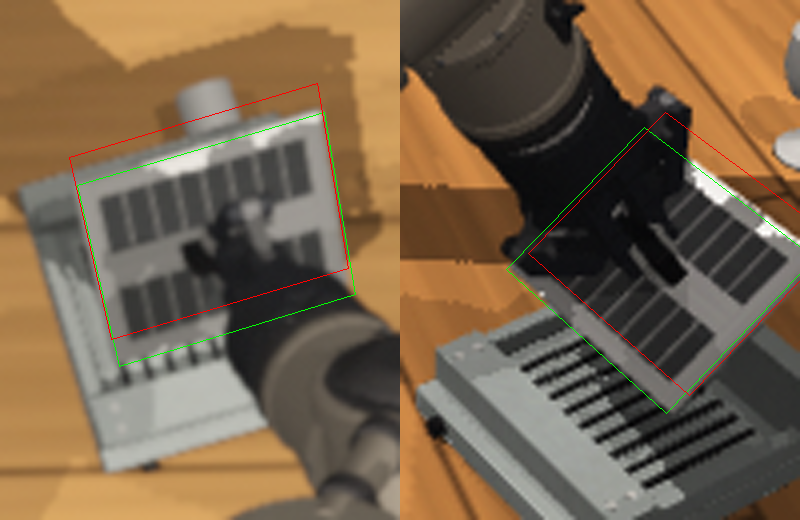

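The frame is held, and the green outline (offset along the tool) fits in both views, for example top corners (77,185) and (325,112), and the side lower corner (668,412). So tool length is the right correction. Next comes the guarded entry and hooking by feel.

```bash
cat >> h.py <<'E'
def go(xl,zl,th,dy=0,feed=.08):
    P=pose(xl,zl,th,dy,tz=-.009);arm.move_l(P[0],P[1],feed);return F()
E
python3 - <<'E'
from h import *
go(-33,30,33,feed=.12);f0=F();print("base",f0,arm.current_clock())
ok=True
for z in range(25,2,-4):
    f=go(-33,z,33)-f0
    if np.linalg.norm(f)>5:print("contact desc",z,f);ok=False;break
if ok:
    x=-33.
    while x>-74:
        x-=2.5;th=max(26,33-(-33-x)*.4)
        f=go(x,2,th)-f0
        if np.linalg.norm(f)>4:break
    print("slide",x,th,f)
print(arm.current_clock(),arm.current_gripper_width(),arm.current_torque())
E
```

```text
base [-0.22 -1.04 -2.03] 18.7417
slide -65.5 26 [12.97  2.24 -3.79]
23.4917 0.11737939156303549 [ 0.66437559 -1.79177761 -0.15527282]
```

Contact came at xl ≈ -64 with lip and wall reaction, so d ≈ -2.5 mm. I'll centre in the play (xl = -62.5) and swing down.

```bash
python3 - <<'E'
from h import *
f0=np.array([-.2,-1,-2.])
for th in(26,22,18,14,11,9):
    f=go(-62.5,1.5,th)-f0;print(th,f,arm.current_torque().round(2) if hasattr(arm.current_torque(),'round') else '')
    if np.linalg.norm(f)>25:print("stop");break
print(arm.current_clock(),arm.current_gripper_width())
E
```

```text
26 [ 0.62  0.48 -0.07] [-0.13  0.25 -0.06]
22 [ 0.44  1.44 -0.71] [-0.04  0.34 -0.02]
18 [ 0.65  1.42 -1.46] [-0.09  0.32 -0.  ]
14 [-0.33  0.81 -1.01] [-0.1   0.21 -0.02]
11 [-0.13  0.67 -0.7 ] [-0.03  0.19 -0.03]
9 [-4.46  1.29  0.  ] [-0.22  0.8   0.01]
25.1167 0.12034742018942303
```

Catch contact is beginning at 9°, as expected. I'll keep swinging to flat.

```bash
python3 - <<'E'
from h import *
f0=np.array([-.2,-1,-2.])
for th,z in((7,1.2),(5,1),(3.5,.7),(2,.5),(1,.2),(0,0),(-.8,0)):
    f=go(-62.5,z,th)-f0;print(th,f,np.round(arm.current_torque(),2))
    if np.linalg.norm(f)>45:print("stop");break
print(arm.current_clock(),arm.current_gripper_width())
E
```

```text
7 [-6.47  0.33  2.91] [-0.38  0.97 -0.08]
5 [-7.09  0.17  4.58] [-0.39  0.98 -0.08]
3.5 [-7.22 -2.22 -0.49] [-0.89  1.22 -0.22]
2 [-7.78 -1.39  1.47] [-0.69  1.18 -0.08]
1 [-0.8   0.12 -0.17] [-0.17  0.28 -0.04]
0 [ 1.55  0.44 -0.17] [-0.06  0.07 -0.03]
-0.8 [-3.21  3.62 10.68] [ 0.26  0.27 -0.1 ]
26.8667 0.12010909141221675
```

The catch snapped between 2° and 1° (the x force vanished), and the frame now bottoms on the seat. I'll run a gentle lift test, press back down, let go, and retreat.

```bash
python3 - <<'E'
from h import *
from cam import *
f0=np.array([-.2,-1,-2.])
for th in(0,1,1.7,2.3):
    f=go(-62.5,0,th)-f0;print(th,f,np.round(arm.current_torque(),2))
    if np.linalg.norm(f)>5:break
f=go(-62.5,0,-.3)-f0;print(f)
arm.open_gripper();print("open",arm.current_gripper_width(),F(),arm.current_clock())
p=np.array(arm.current_ee_pos());arm.move_l(p+[0,0,.02],feed=.05);print(F());arm.move_l(p+[0,0,.16],feed=.2)
print(F(),arm.current_clock())
E
```

```text
0 [-0.02  0.62  3.34] [ 0.11  0.08 -0.04]
1 [1.36 0.81 1.1 ] [ 0.02  0.03 -0.05]
1.7 [ 5.37  0.33 -4.33] [-0.1  -0.05 -0.1 ]
[-0.99  0.91  4.3 ]
open 0.9989286178332453 [-0.42 -0.54 -0.13] 28.5833
[ 0.41 -0.61  0.31]
[ 0.32 -0.46 -0.14] 29.9833
```

The lift was resisted at 1.7° (4 N down), so the catch holds. I'll confirm by probing the height at the catch edge, pressing gently, and then take a last picture for a numeric check.

```bash
python3 - <<'E'
from h import *
from fit import *
arm.close_gripper(40)
Rz=Ro.from_euler('z',ext[2])
def probe(x,y):
    def P(z):return flat(*(Rz.apply([x/1e3,y/1e3,0])+[ext[0],ext[1],0])[:2],z,ext[2])
    arm.move_pose(*P(.08));arm.move_l(P(.022)[0],feed=.1);f0=F();z=.020
    while z>0:
        f=F()-f0
        if f[2]>8:break
        z-=.0015;arm.move_l(P(z)[0],feed=.05)
    print((x,y),"z",z,arm.current_ee_pos()[2],F()-f0);arm.move_l(P(.12)[0],feed=.2)
probe(42,28)
arm.move_pose([.3,-.35,.25],flat(0,0,0,ext[2])[1])
T,S=arm.snapshot("top"),arm.snapshot("side");pickle.dump((T,S),open("m3.pkl","wb"))
g=T["pixels"].astype(float)
for z in(0,):
  for nm,c in(("top",T),("side",S)):
    im=c["pixels"]
    for L in((-20,60,31),(48,60,31),(48,-60,31),(-30,-60,31),(-2,0,61)):
        u=proj(c,W(ext,[L]))[0];print(nm,L,u.round(1),im[int(round(u[1])),int(round(u[0]))])
# untouched objects: change outside the working area
o=pickle.load(open("top.pkl","rb"))["pixels"].astype(int)
for nm,(x,y) in dict(gob=(292,117),flux=(155,180),brick=(159,246),bowl=(179,285),block=(311,275),hammer=(469,250),mandrel=(460,178)).items():
    print(nm,np.abs(T["pixels"].astype(int)-o)[y-8:y+9,x-8:x+9].mean().round(1))
print(arm.current_clock(),F())
E
```

```text
(42, 28) z 0.013999999999999999 0.016089593301834022 [-4.39  3.43 14.64]
top (-20, 60, 31) [364.6 225. ] [77 76 73]
top (48, 60, 31) [356.6 199.9] [151 148 142]
top (48, -60, 31) [400.9 186.6] [152 149 144]
top (-30, -60, 31) [410.4 215.2] [147 145 140]
top (-2, 0, 61) [386.5 209.6] [38 37 37]
side (-20, 60, 31) [345.4 278.5] [81 78 76]
side (48, 60, 31) [366.7 268.6] [83 81 79]
side (48, -60, 31) [398.2 295.9] [88 85 83]
side (-30, -60, 31) [373.1 308.8] [88 85 84]
side (-2, 0, 61) [367.2 280.3] [13 12 13]
gob 1.1
flux 0.9
brick 1.1
bowl 0.9
block 49.7
hammer 7.6
mandrel 20.4
35.125 [ 0.12 -0.07  0.45]
```

The probe hit 2–4 mm higher than my rough shut-tip figure. I'll probe the lip side the same way to compare, then return to the start pose so the object check is like for like.

```bash
python3 - <<'E'
from h import *
from fit import *
Rz=Ro.from_euler('z',ext[2])
def probe(x,y):
    def P(z):return flat(*(Rz.apply([x/1e3,y/1e3,0])+[ext[0],ext[1],0])[:2],z,ext[2])
    arm.move_pose(*P(.08));arm.move_l(P(.022)[0],feed=.1);f0=F();z=.020
    while z>0:
        f=F()-f0
        if f[2]>5:break
        z-=.001;arm.move_l(P(z)[0],feed=.05)
    print((x,y),"z",z,arm.current_ee_pos()[2],F()-f0);arm.move_l(P(.1)[0],feed=.2)
probe(-22,45);probe(42,28);probe(42,-28)
arm.movej([-1.326,0.342,1.524,0,1.275,-.146]);arm.open_gripper()
T=arm.snapshot("top");o=pickle.load(open("top.pkl","rb"))["pixels"]
for nm,(x,y) in dict(gob=(292,117),flux=(155,180),brick=(159,246),bowl=(179,285),block=(311,275),hammer=(469,250),mandrel=(460,178)).items():
    print(nm,np.abs(T["pixels"].astype(int)-o)[y-10:y+11,x-10:x+11].mean().round(1))
print(arm.current_clock(),F())
E
```

```text
(-22, 45) z 0.010999999999999992 0.011666687503006049 [-1.66  1.45  6.88]
(42, 28) z 0.014999999999999996 0.016206083362481846 [-3.63  2.31 11.45]
(42, -28) z 0.014999999999999996 0.01631260302567343 [-2.63  3.25 10.2 ]
gob 0.3
flux 0.5
brick 0.3
bowl 0.4
block 0.3
hammer 0.5
mandrel 0.4
48.3917 [-0.19 -0.57 -0.02]
```

The extra 4 mm on the catch side could be the gripper touching the back plate's top (x force is negative there) or a real tilt. I'll do one more probe mid-frame, clear of the plate, to settle it.

```bash
python3 - <<'E'
from h import *
arm.close_gripper(40)
Rz=Ro.from_euler('z',ext[2])
def P(z):return flat(*(Rz.apply([.008,.045,0])+[ext[0],ext[1],0])[:2],z,ext[2])
arm.move_pose(*P(.07));arm.move_l(P(.0165)[0],feed=.15);f0=F();z=.0165
while z>.006:
    z-=.001;arm.move_l(P(z)[0],feed=.08);f=F()-f0;print(round(z,4),arm.current_ee_pos()[2].round(4),f)
    if f[2]>5:break
arm.move_l(P(.1)[0],feed=.25);print(arm.current_clock())
E
```

```text
0.0155 0.0164 [-0.74 -0.37 -0.75]
0.0145 0.0147 [ 0.14 -1.   -0.57]
0.0135 0.0134 [ 0.23 -0.8  -0.99]
0.0125 0.0124 [-0.5  -0.02 -0.93]
0.0115 0.0117 [-0.27  0.12  2.44]
0.0105 0.0116 [-3.38  1.63 10.63]
53.475
```

Contact is at 0.0117, the same as on the lip side, so the frame lies flat. The earlier high reading was the gripper touching the plate.

```bash
python3 -c "
from plant import arm
print(arm.job_done())"
```

```text
the job is handed in; nothing more can be done
None
```

The frame is hooked under the lip and the catch snapped over its other edge. Touch probes found it flat on its seat, it was let go, and the job was handed in with the other objects unmoved, at about 53.5 s of the 64 s allowed.

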